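# Index the sample carousel and uncover the purple cluster

## Task

Push the carousel's upright orange handle round, the shorter way, until the purple cover stands in line with the arrow on the white base. Then lift the purple cover straight up by its knob, leaving the tube cluster inside it standing in its place, and set the cover down gently and upright, wholly on the round teal mat. Leave the other three pots and everything else on the table alone.

Things in the scene. Friction and masses are not known exactly. Their poses are not given: they have to be found in the camera images.
- hub (a point): point on the vertical turning axis of the sample carousel, at the height of the rotor's upper face (50 mm above the table). The carousel is a fixed round white base (radius 150 mm) under a round grey rotor (radius 143 mm), with a 34 mm high hub of radius 28 mm in the middle.
- port (a point): the port: the spot of the fixed base (95 mm from the hub, 50 mm above the table, at the height of the rotor's upper face) to which the purple cover has to be brought. A white tongue sticks out of the base beyond it, with a teal arrow that points along the line from here to the hub; the port is roughly on the robot's side of the hub. It does not turn with the rotor.
- rotor (a joint): the turn of the rotor since the start, rad; 0 at the start, positive anticlockwise seen from above. Turns without end stops in either direction; stiff bearing that does not coast: about 0.22 N m to turn (2 N at the handle), plus 0.25 N m per rad/s.
- handle (a point): centre of the handle, an upright orange round post of 22 mm diameter fixed to the rotor 108 mm from the hub, from 60 to 162 mm above the table (this point: 130 mm; the pots' knobs end at 142 mm). Push it by its top 35 mm. At the start it stands within 0.36 rad of the port. The four pots stand 72 and 144 degrees either side of it, 95 mm from the hub.
- cover_mid (a point): middle (half-way up, 46 mm above its lower rim) of the purple cover: an upside-down round cup of 68 mm outer diameter, 62 mm high, wall 3 mm, roof 4 mm, with an upright round knob of 28 mm diameter and 30 mm height on its roof (knob centre 31 mm above this point, total height 92 mm). z up. 0.16 kg or so. It stands loose over the tube cluster on the rotor, in a shallow round place with a 6 mm high rim (about 2.5 mm play).
- tubes_mid (a point): middle (25 mm above its foot) of the tube cluster hidden under the purple cover: a round white foam foot of 55 mm diameter, 18 mm high, with three purple-capped tubes, 50 mm high in all. Stands loose on the rotor with 3.5 mm play inside the cover. z up.
- mat_top (a point): centre of the upper face (4 mm above the table) of the fixed round teal mat, 150 mm in diameter, with a white middle of 120 mm; it lies to the left or right of the carousel.
- pot_yellow_mid (a point): middle (46 mm above its foot) of a yellow closed pot on the rotor, of the same outer shape as the purple cover. To be left alone; it rides along with the rotor.
- pot_blue_mid (a point): the same, a blue pot.
- pot_green_mid (a point): the same, a green pot.
- rack_mid (a point): middle (49 mm above the table) of a white foam tube rack with yellow and purple caps, 180 x 95 mm, 98 mm high, its long side along its x axis; stands on the other side of the carousel from the mat. Bystander.
- bottle: white bottle, diameter 64 mm, 160 mm high, beyond the carousel; origin under its foot. Bystander.
- jar: amber jar, diameter 72 mm, 85 mm high, beyond the carousel; origin under its foot. Bystander.
Mind the look-alikes: they are no part of the job. Of the things like the part that bears cover_mid, leave any that is red; of the rest the larger one is meant. Leave any black look-alike of the part that bears mat_top alone.

How it is judged:
On the way, in this order (a step that is already met when the one before it is completed fails the run):
1. the purple cover, still over its tube cluster, stands at the port and the rotor is at rest (horizontal distance between each of tubes_mid, cover_mid and port below 0.015 m and height (world z) of tubes_mid between 0.07 and 0.08 m and angle between tubes_mid's own z axis and vertical below 0.1 rad and velocity of joint rotor between -0.05 and 0.05 rad/s and height (world z) of cover_mid below 0.101 m), for 0.3 s.
2. the cover is lifted clear of the cluster, which stays standing at the port (horizontal distance between tubes_mid and port below 0.015 m and height (world z) of tubes_mid between 0.07 and 0.08 m and angle between tubes_mid's own z axis and vertical below 0.1 rad and height (world z) of cover_mid above 0.152 m), for 0.1 s.
At the end, for the whole second after the job is handed in: The tube cluster stands upright (within 0.1 rad) on the rotor within 15 mm of the port, the rotor is at rest, and the purple cover stands upright (within 0.08 rad), rim down, at rest and released on the mat, its centre within 40 mm of the mat's centre (horizontal distance between tubes_mid and port below 0.015 m and height (world z) of tubes_mid between 0.07 and 0.08 m and angle between tubes_mid's own z axis and vertical below 0.1 rad and velocity of joint rotor between -0.05 and 0.05 rad/s and horizontal distance between cover_mid and mat_top below 0.04 m and angle between cover_mid's own z axis and vertical below 0.08 rad and height (world z) of cover_mid between 0.045 and 0.055 m and linear speed of cover below 0.02 m/s); the robot touches nothing.
It fails at once if the rotor is turned the longer way round (more than 3.02 rad from its start) (value of joint rotor above 3.02 rad or value of joint rotor below -3.02 rad).
It fails at once if the purple cover is pushed about with more than 2 N on the rotor away from the port, instead of the handle (contact force between the fingers and cover above 2 N and horizontal distance between cover_mid and port above 0.025 m and horizontal distance between cover_mid and hub below 0.115 m and height (world z) of cover_mid below 0.105 m).
It fails at once if the tube cluster is lifted more than 10 mm or tipped more than 0.25 rad (height (world z) of tubes_mid above 0.085 m or angle between tubes_mid's own z axis and vertical above 0.25 rad).
It fails at once if the cover is dropped or slammed (faster than 0.35 m/s within 10 mm of standing on the mat) (height (world z) of cover_mid below 0.06 m and linear speed of cover above 0.35 m/s).
It fails at once if the yellow, blue or green pot is touched with more than 2 N, tipped or lifted, or the rack, bottle or jar is moved more than 20 mm (contact force between any of the arm, the fingers and pot_yellow above 2 N or angle between any of pot_yellow_mid, pot_blue_mid, pot_green_mid's own z axis and vertical above 0.2 rad or height (world z) of any of pot_yellow_mid, pot_blue_mid, pot_green_mid above 0.107 m or contact force between any of the arm, the fingers and pot_blue above 2 N or contact force between any of the arm, the fingers and pot_green above 2 N or distance of any of rack_mid, bottle, jar from where it was at the start of the episode above 0.02 m).
It also fails if it takes over 58 s, if anything falls off the work surface, if the arm or the gripper's body presses on something with over 40 N, if the wrist force passes 120 N, or if a joint passes its speed limit or range.

## Robot

A 6-joint arm with a two-finger parallel gripper is mounted at the origin on the work surface. World frame = base frame: x ahead of the robot, y to its left, z up, the work surface at z = 0. Lengths are in m, angles in rad, forces in N, time in s.
With the tool pointing down it reaches from about 0.425 to 1.125 m from the base axis. Payload 14.9 kg.
Tool frame: the origin (TCP) lies at the very end of the fingers, on their centre line; the grasp point (between the pads) lies env.grip_point_offset behind it (env.grip_point_offset is the distance from the TCP to the grasp point, in m); z points along the fingers, y is the direction in which the jaws open and shut (so a half turn about z gives the same grasp; the last joint's range is limited). The gripper opens to 91 mm and grips with 3 to 60 N. Pads are 32 mm wide; open, the fingers measure 118 mm over their backs; the gripper's body (76 mm by 178 mm) begins 60 mm behind the grasp point.
Start: joints at [-1.273, 0.379, 1.734, -0, 1.028, -0.033], TCP at [0.227, -0.662, 0.214] pointing down, gripper open.
Joint ranges: [-2.77, 2.77], [-0.74, 2.19], [0, 2.66], [-1.06, 4.2], [0.31, 2.87], [-3.08, 3.08]. Speed limits (rad/s): [1.89, 1.89, 2.39, 3.14, 3.14, 3.14].

## Interface

Orientations are given as a rotation vector (axis times angle).
In Python, from workcell import env gives the robot as it stands. The module is installed in compiled form; this text tells all that it offers.
- The arm moves only by the tool apply_moves, never from a script. Its argument "rows" is a list of rows, each a list of 7 numbers: the shift along the world's x, y, z in mm, then the turn, a rotation vector about the world's x, y, z in units of 5 degrees (1.0 is 5 degrees), then the opening, from 0 (shut) to 1 (fully open). In form: [[x, y, z, wx, wy, wz, grip], ...]. A call has exactly 10 rows; each row shifts and turns the commanded pose from where the row before left it; what a row does not reach is not made up. A row lasts 1/8 s, in which the tool goes at most 62.5 mm and 10.7 degrees, less where a joint would pass 70% of its speed; a pose out of reach is approached as far as the arm can. A call is refused whole if a number of a shift passes 62.5 or a number of a turn 1, either way. A call with a gripper value outside its range is refused whole. The fingers move at their own pace and stop on an object; "force" is the grip in N (left out, the last holds). Time passes only in rows, so rows that do not move let the fingers close, or fill a call up. It gives the time, the measured TCP pose, the force and the opening at its end, in the units of the state.
- env.get_state(): the state, without advancing time (a new reading comes with each control period).
- env.capture(name): name is "side" or "top" or "wrist"; returns the picture (400x640x3 uint8, blue, green, red); there is no depth.
- env.camera_model(name): a dict with "intrinsics" (3x3 intrinsics, pixels), "cam_to_world" (4x4, takes a point from camera to world coordinates). Camera axes: x right, y up, looking along -z (the intrinsics and any distortion apply to the point x, -y, -z); pixel columns grow to the right and rows downward; lengths in m; the calibration is good to about 2 mm. A picture is of the moment at which its call begins: read the wrist's pose just before it. camera_model takes no time and is no camera call; for the wrist camera it gives the pose at the moment of the call.
- env.hand_in(): hands the job in, once; it reports no verdict.
Trained networks look in the newest picture that a camera, given by its name, has taken for a name from the list of things; names that differ only in an ending like _2 or _b are one class to them, and where a whole thing is asked for, a point or a joint stands for the part that bears it (a point fixed in the world has none). Each returns a list of dicts, best first, with "confidence" (0 to 1); they miss things now and then, are a little off and sometimes report something else, mostly with a low value. They report only what shows in the picture. A call takes as long as a camera call. They do not tell look-alikes from the thing itself.
- env.recognise(camera, target): "bbox" ([left, top, right, bottom] in pixels, round what is visible of it).
- env.place_of(camera, target): "pixel" ([column, row] in pixels: a listed point, or the origin of a listed thing).
The state is a dict: "t": time; "qpos": joint angles; "qvel": joint speeds; "effort": joint torques, N m; "eef_pos": TCP position; "tcp_rot": TCP orientation; "contact_force": force on the tool from outside, world axes, zero at the start; "ft_torque": the same for the moment, N m; "grip_width": opening from 0.0 (shut) to 1.0 (fully open).
Only numpy, scipy, OpenCV 4.12 (cv2) and the standard library are available. Lean on these libraries where they do the work, as an engineer would, in place of code of your own. Each camera call takes 0.05 s, during which the arm holds its last target.

## Working session

There is one attempt and no reset: what is moved stays moved. The work goes in short steps, Python scripts to look and compute and a tool call to move; the robot and the scene stay as the last step left them, time stands still between calls to the robot, and variables do not carry over. Pictures are saved under pics/ and viewed, and the job is handed in when it is done.

Besides the shell and the picture viewer there is one more tool, called after ">>>" by a JSON object that holds its "method" and its "body", one argument or row to a line. apply_moves: Moves the arm, as the interface text tells. Its arguments: {"type":"object","properties":{"rows":{"type":"array","items":{"type":"array","items":{"type":"number"}}},"force":{"type":"number"}},"required":["rows"]}

```bash
mkdir -p pics; cat > h.py <<'E'
import numpy as np, cv2
from workcell import env
def pix2plane(cam,px,z,M=None):
    M=M or env.camera_model(cam)
    K=np.array(M["intrinsics"]);T=np.array(M["cam_to_world"])
    p=np.linalg.inv(K)@np.array([px[0],px[1],1.]); d=T[:3,:3]@np.array([p[0],-p[1],-p[2]]); o=T[:3,3]
    return o+d*(z-o[2])/d[2]
def proj(cam,P,M=None):
    M=M or env.camera_model(cam)
    K=np.array(M["intrinsics"]);T=np.array(M["cam_to_world"])
    c=T[:3,:3].T@(np.array(P)-T[:3,3]); q=K@np.array([c[0],-c[1],-c[2]]); return q[:2]/q[2]
E
python3 - <<'E'
from h import *
s=env.get_state(); print(s)
for c in ["top","side"]:
    im=env.capture(c); cv2.imwrite(f"pics/{c}0.png",im)
    M=env.camera_model(c); print(c,{k:np.round(v,3).tolist() if hasattr(v,'__len__') else v for k,v in M.items()})
    for n,z in [("hub",.05),("port",.05),("handle",.13),("cover_mid",.096),("mat_top",.004),("pot_yellow_mid",.096),("rack_mid",.049)]:
        for d in env.place_of(c,n)[:3]:
            print(c,n,np.round(d["pixel"],1),round(d["confidence"],2),np.round(pix2plane(c,d["pixel"],z),4))
E
```

```text
{'t': 0.0, 'qpos': array([-1.27331993e+00,  3.79454359e-01,  1.73478144e+00,  1.15877603e-05,
        1.02849062e+00, -3.32948133e-02]), 'qvel': array([ 0.00048533,  0.00022327, -0.00246893,  0.00039808, -0.00104823,
       -0.00068928]), 'effort': array([-2.16305183e-03, -7.63734698e+01, -4.34366727e+01,  6.48806873e-02,
        4.23883460e-02, -7.96176028e-05]), 'eef_pos': array([ 0.22722386, -0.66167111,  0.21325591]), 'tcp_rot': array([-3.09761715e+00, -5.17014317e-01,  2.19031000e-04]), 'contact_force': array([-0.40529554, -0.4665234 , -0.35851897]), 'ft_torque': array([-0.02534862,  0.02777933,  0.02615539]), 'grip_width': 1.0002385345224187}
top {'intrinsics': [[376.822, 0.0, 310.112], [0.0, 376.822, 199.919], [0.0, 0.0, 1.0]], 'cam_to_world': [[-0.018, 0.994, -0.104, 0.409], [-1.0, -0.017, 0.015, 0.009], [0.013, 0.104, 0.994, 1.09], [0.0, 0.0, 0.0, 1.0]]}
top port [224.3 135.4] 0.33 [0.7038 0.2321 0.05  ]
top handle [295.8 217.8] 0.64 [0.4635 0.0322 0.13  ]
top cover_mid [368.3 274.5] 0.63 [ 0.3145 -0.1535  0.096 ]
top cover_mid [325.  184.9] 0.6 [ 0.5518 -0.046   0.096 ]
top
[... 350 characters left out ...]
9.157], [0.0, 0.0, 1.0]], 'cam_to_world': [[-0.786, 0.361, -0.502, -0.041], [-0.618, -0.445, 0.648, 0.746], [0.011, 0.819, 0.573, 0.761], [0.0, 0.0, 0.0, 1.0]]}
side handle [333.9 205.2] 0.93 [0.4669 0.0331 0.13  ]
side cover_mid [326.2 191.2] 0.88 [ 0.5559 -0.0488  0.096 ]
side cover_mid [413.2 217.3] 0.66 [ 0.2887 -0.098   0.096 ]
side cover_mid [338.2 185.5] 0.59 [ 0.5463 -0.0976  0.096 ]
side mat_top [385.1 187.4] 0.97 [ 0.4921 -0.3085  0.004 ]
side pot_yellow_mid [289.9 186.2] 0.75 [ 6.599e-01 -1.000e-04  9.600e-02]
side rack_mid [252.6 283.3] 0.92 [0.4924 0.3235 0.049 ]
side rack_mid [289.5 186.3] 0.66 [ 0.71   -0.0515  0.049 ]
side rack_mid [335.7 171. ] 0.27 [ 0.65   -0.2274  0.049 ]
```

View pics/top0.png

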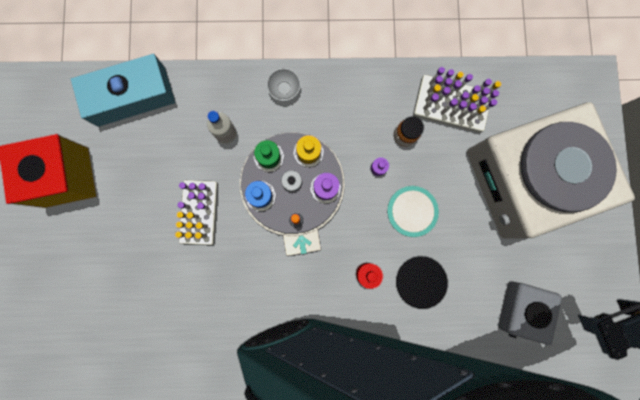

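View pics/side0.png

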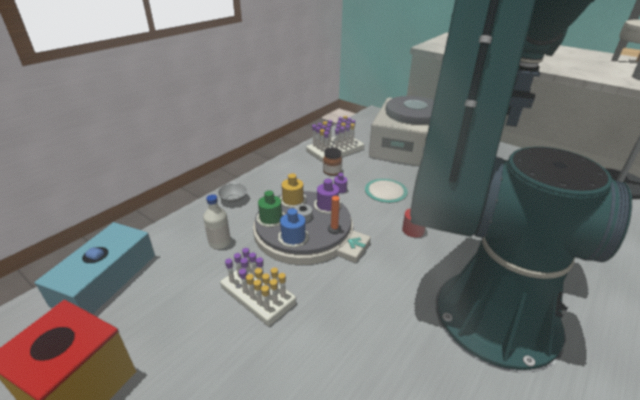

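```bash
python3 -c "
import cv2
a=cv2.imread('pics/top0.png')[120:300,220:440];cv2.imwrite('pics/top0c.png',cv2.resize(a,None,fx=3.2,fy=3.2,interpolation=2))"
```

```text
(no output)
```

View pics/top0c.png

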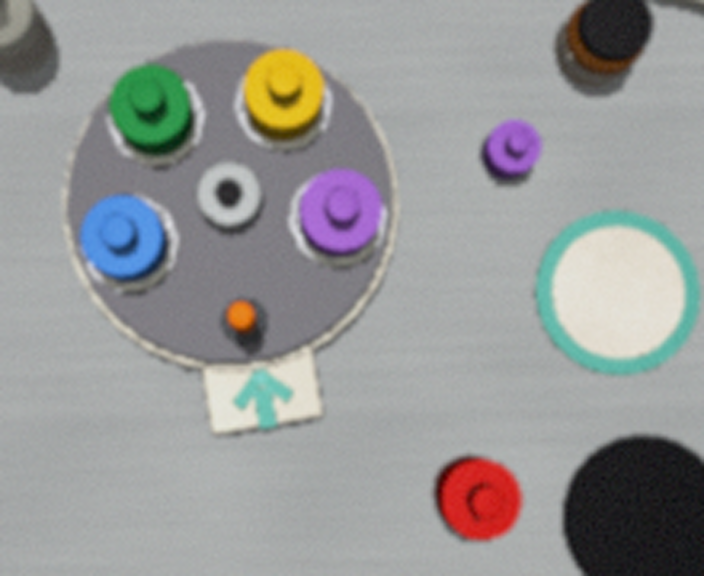

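Candidates for the cover are the large purple pot on the rotor (top 325,185), a small purple one (380,167) and a red one (369,275). I choose the large purple one, which the crop confirms standing on the rotor. The mat is the teal-rimmed one (413,211), not the black one (422,282).

```bash
python3 - <<'E'
from h import *
im=cv2.imread("pics/top0.png"); hsv=cv2.cvtColor(im,cv2.COLOR_BGR2HSV)
def blobs(lo,hi,box):
    m=cv2.inRange(hsv,np.array(lo),np.array(hi)); k=np.zeros_like(m); x0,y0,x1,y1=box; k[y0:y1,x0:x1]=m[y0:y1,x0:x1]
    n,l,st,ce=cv2.connectedComponentsWithStats(k); i=1+np.argmax(st[1:,4]); return ce[i],st[i],l==i
c,_,_=blobs((5,140,120),(16,255,255),(280,200,310,235)); print("handle top",c,pix2plane("top",c,.162)); H=pix2plane("top",c,.162)
hub=pix2plane("top",(291.6,180.9),.084); print("hub via top",hub)
# white rim of base/rotor: grey rotor mask hull
m=cv2.inRange(im,np.array([95,85,90]),np.array([135,120,125]))
# fit circle to base: use mat
c,st,mm=blobs((75,60,80),(95,255,255),(380,180,445,245)); 
ys,xs=np.nonzero(mm); e=cv2.minEnclosingCircle(np.stack([xs,ys],1).astype(np.float32)); print("mat",c,e,pix2plane("top",e[0],.004))
c,st,mm=blobs((75,60,80),(95,255,255),(285,225,325,260)); print("arrow",c,st)
for z in (.03,.04,.05): 
    p=pix2plane("top",c,z); d=p-hub; print(z,p,np.arctan2(d[1],d[0]),np.hypot(d[0],d[1]))
ys,xs=np.nonzero(mm);pts=np.array([pix2plane("top",(x,y),.045)[:2] for x,y in zip(xs,ys)]);q=pts-pts.mean(0);print(np.linalg.svd(q)[1:])
c,st,_=blobs((130,80,90),(150,255,255),(305,165,345,210)); print("purple",c,pix2plane("top",c,.112))
for n,cc in [("knob crop",(342,206))]:
    p=(cc[0]/3.2+220,cc[1]/3.2+120); K=pix2plane("top",p,.142); print("knob",K,np.hypot(*(K-hub)[:2]),np.arctan2(*(K-hub)[:2][::-1]))
d=H-hub; print("handle ang",np.arctan2(d[1],d[0]),np.hypot(*d[:2]))
for cam in("top","side"): print(cam,"hub",[ (d['pixel'],d['confidence']) for d in env.place_of(cam,"hub")])
E
```

```text
handle top [294.84848485 218.06060606] [0.46108236 0.03376685 0.162     ]
hub via top [0.56588813 0.04319758 0.084     ]
mat [412.48071217 211.23145401] ((412.9181823730469, 210.81443786621094), 25.981714248657227) [ 0.48503876 -0.30435085  0.004     ]
arrow [301.86986301 243.65753425] [294 236  17  18 146]
0.03 [0.39669426 0.01870196 0.03      ] -2.997813237775258 0.17095789225214575
0.04 [0.39680584 0.01860997 0.04      ] -2.997186835952828 0.170860678670033
0.05 [0.39691741 0.01851798 0.05      ] -2.996559721170779 0.17076353220642124
(array([0.14488008, 0.11896053]), array([[-0.99101338, -0.13376277],
       [ 0.13376277, -0.99101338]]))
purple [326.02443609 185.46240602] [ 0.54795166 -0.04776471  0.112     ]
knob [ 0.54642728 -0.04825051  0.142     ] 0.09349586832910026 -1.7804759755303672
handle ang -3.051851444608998 0.10522920836131981
top hub []
side hub []
```

```bash
python3 - <<'E'
from h import *
from scipy.spatial.transform import Rotation as R
s=env.get_state(); print(s["t"],env.grip_point_offset); print(np.round(R.from_rotvec(s["tcp_rot"]).as_matrix(),3))
for c in ("top","side"):
  for n in ("mat_top","port"):
    print(c,n,[(np.round(pix2plane(c,d["pixel"],.004 if n=="mat_top" else .05)[:2],4),d["pixel"],round(d["confidence"],2)) for d in env.place_of(c,n)[:2]])
E
```

```text
0.9 0.0188
[[ 0.946  0.325 -0.   ]
 [ 0.325 -0.946 -0.   ]
 [-0.     0.    -1.   ]]
top mat_top [(array([ 0.2782, -0.3217]), [422.4, 283.3], 0.9), (array([ 0.4799, -0.3006]), [411.7, 212.6], 0.75)]
top port [(array([0.7038, 0.2321]), [224.3, 135.4], 0.33)]
side mat_top [(array([ 0.4921, -0.3085]), [385.1, 187.4], 0.97)]
side port []
```

>>> {"method": "apply_moves", "body": {
  "rows": [
    [24,26,4,0,0,1,0.6],
    [24,26,4,0,0,1,0.6],
    [24,26,4,0,0,1,0.6],
    [24,26,4,0,0,1,0.6],
    [24,26,4,0,0,1,0.6],
    [24,26,4,0,0,1,0.6],
    [24,26,4,0,0,1,0.6],
    [24,26,4,0,0,1,0.6],
    [24,26,4,0,0,1,0.6],
    [24,26,4,0,0,1,0.6]
  ],
  "force": 10
}}

```text
t: 2.35
eef_pos: [0.4681, -0.4012, 0.2542]
tcp_rot: [2.587, 1.782, 0.0]
contact_force: [-0.3, 0.2, 0.5]
grip_width: 0.601
```

>>> {"method": "apply_moves", "body": {
  "rows": [
    [0,40,0,0,0,1,0.6],
    [0,40,0,0,0,1,0.6],
    [0,40,0,0,0,1,0.6],
    [0,40,0,0,0,1,0.6],
    [0,40,0,0,0,1,0.6],
    [0,40,0,0,0,1,0.6],
    [0,40,0,0,0,1,0.6],
    [0,40,0,0,0,1,0.6],
    [0,40,0,0,0,1,0.6],
    [0,40,0,0,0,1,0.6]
  ]
}}

```text
t: 3.6
eef_pos: [0.4673, -0.0008, 0.2542]
tcp_rot: [1.592, 2.708, 0.0]
contact_force: [0.7, -0.5, 0.1]
grip_width: 0.603
```

>>> {"method": "apply_moves", "body": {
  "rows": [
    [0,0,0,0,0,1,0.6],
    [0,0,0,0,0,1,0.6],
    [0,0,0,0,0,1,0.6],
    [0,0,0,0,0,1,0.6],
    [0,0,0,0,0,1,0.6],
    [0,0,0,0,0,1,0.6],
    [0,0,0,0,0,1,0.6],
    [0,0,0,0,0,1,0.6],
    [0,0,0,0,0,1,0.6],
    [0,0,0,0,0,1,0.6]
  ]
}}

```text
t: 4.85
eef_pos: [0.4674, -0.0021, 0.254]
tcp_rot: [0.298, 3.127, 0.0]
contact_force: [0.5, 0.5, 0.1]
grip_width: 0.6
```

```bash
python3 - <<'E'
from h import *
from scipy.spatial.transform import Rotation as R
s=env.get_state(); print(s["t"],s["qpos"],s["eef_pos"],s["grip_width"]); print(np.round(R.from_rotvec(s["tcp_rot"]).as_matrix(),3))
M=env.camera_model("wrist");im=env.capture("wrist");cv2.imwrite("pics/w1.png",im)
print(proj("wrist",[.4586,.0335,.162],M),proj("wrist",[.566,.0432,.084],M),proj("wrist",[.472,.030,.05],M))
for n,z in (("handle",.13),("cover_mid",.096)): print(n,[(d["pixel"],pix2plane("wrist",d["pixel"],z,M),d["confidence"]) for d in env.place_of("wrist",n)[:2]])
E
```

```text
4.85 [-5.43072322e-02 -5.53445444e-02  2.16464789e+00  7.43445036e-07
  1.03204352e+00 -1.43518620e+00] [ 0.46737545 -0.00207228  0.25404073] 0.5997828825702157
[[-0.982  0.189  0.   ]
 [ 0.189  0.982 -0.   ]
 [-0.     0.    -1.   ]]
[355.30754896 183.59007254] [370.25791348 256.8515585 ] [343.30583528 176.3152355 ]
handle [([352.9, 177.4], array([0.45937623, 0.03487724, 0.13      ]), 0.82)]
cover_mid [([154.0, 64.2], array([ 0.31884722, -0.13498337,  0.096     ]), 0.93), ([290.6, 256.8], array([ 0.54302149, -0.04655033,  0.096     ]), 0.71)]
```

View pics/w1.png

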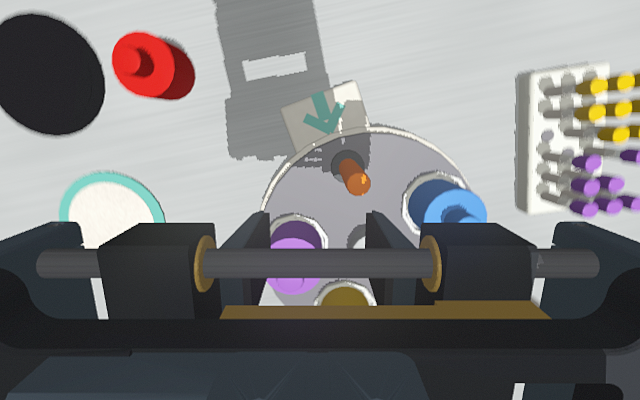

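The wrist view shows the orange post at (352,180), agreeing with the top view, and the purple cover at (290,257). I will go down astride the post.

>>> {"method": "apply_moves", "body": {
  "rows": [
    [-2,9,0,0,0,1,0.6],
    [-2,9,0,0,0,1,0.6],
    [-2,9,0,0,0,1,0.6],
    [-2,9,0,0,0,0,0.6],
    [0,0,-25,0,0,0,0.6],
    [0,0,-25,0,0,0,0.6],
    [0,0,-25,0,0,0,0.6],
    [0,0,-25,0,0,0,0.6],
    [0,0,-22,0,0,0,0.6],
    [0,0,0,0,0,0,0.6]
  ]
}}

```text
t: 6.25
eef_pos: [0.4584, 0.034, 0.1309]
tcp_rot: [0.104, -3.137, -0.0]
contact_force: [1.2, -0.5, 0.5]
grip_width: 0.597
```

>>> {"method": "apply_moves", "body": {
  "rows": [
    [0,0,0,0,0,0,0.2],
    [0,0,0,0,0,0,0.2],
    [0,0,0,0,0,0,0.2],
    [0,0,0,0,0,0,0.2],
    [0,0,0,0,0,0,0.2],
    [0,0,0,0,0,0,0.2],
    [0,0,0,0,0,0,0.2],
    [0,0,0,0,0,0,0.2],
    [0,0,0,0,0,0,0.2],
    [0,0,0,0,0,0,0.2]
  ],
  "force": 5
}}

```text
t: 7.5
eef_pos: [0.4596, 0.034, 0.1323]
tcp_rot: [-0.108, 3.139, 0.0]
contact_force: [-0.7, 1.3, 6.9]
grip_width: 0.238
```

```bash
python3 - <<'E'
from h import *
s=env.get_state(); print(s["t"],s["eef_pos"],s["contact_force"],s["grip_width"]*91)
im=env.capture("side");cv2.imwrite("pics/s2.png",cv2.resize(im[120:280,220:460],None,fx=3,fy=3))
hub=np.array([.566,.0432]);p=s["eef_pos"][:2]-hub
a0=np.arctan2(p[1],p[0]);r=np.hypot(*p);print(a0,r)
d=-1.21;prev=p
N=20
for i in range(1,N+1):
    a=a0+d*i/N;q=.1075*np.array([np.cos(a),np.sin(a)]);print(i,np.round((q-prev)*1000,1),end=' ');prev=q
print(hub+prev)
E
```

```text
7.5 [0.4596393  0.03398578 0.13234013] [-0.69770392  1.26900745  6.94710591] 21.642218178314334
-3.0551765709019474 0.10675907495516675
1 [-1.1  6.4] 2 [0.  6.5] 3 [0.4 6.5] 4 [0.8 6.5] 5 [1.2 6.4] 6 [1.6 6.3] 7 [2.  6.2] 8 [2.3 6.1] 9 [2.7 5.9] 10 [3.1 5.7] 11 [3.4 5.5] 12 [3.7 5.3] 13 [4.  5.1] 14 [4.3 4.8] 15 [4.6 4.6] 16 [4.9 4.3] 17 [5.1 4. ] 18 [5.4 3.7] 19 [5.6 3.3] 20 [5.8 3. ] [0.51951122 0.14012803]
```

View pics/s2.png

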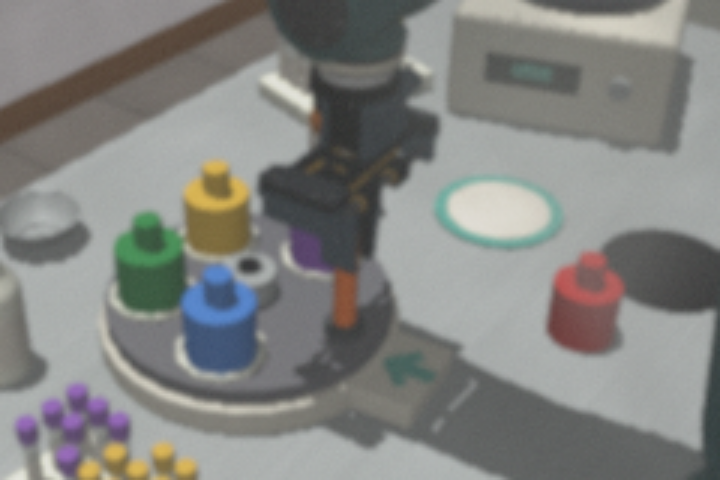

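The side view shows the fingers closed on the post's top (about 345,270 in the crop), with the purple pot untouched behind. Next I swing the post along the arc.

>>> {"method": "apply_moves", "body": {
  "rows": [
    [-0.4,6.5,0,0,0,-0.69,0.2],
    [0,6.5,0,0,0,-0.69,0.2],
    [0.4,6.5,0,0,0,-0.69,0.2],
    [0.8,6.5,0,0,0,-0.69,0.2],
    [1.2,6.4,0,0,0,-0.69,0.2],
    [1.6,6.3,0,0,0,-0.69,0.2],
    [2.0,6.2,0,0,0,-0.69,0.2],
    [2.3,6.1,0,0,0,-0.69,0.2],
    [2.7,5.9,0,0,0,-0.69,0.2],
    [3.1,5.7,0,0,0,-0.69,0.2]
  ]
}}

```text
t: 8.8
eef_pos: [0.4721, 0.0966, 0.1317]
tcp_rot: [-0.83, -3.028, 0.002]
contact_force: [-5.5, -0.9, 6.5]
grip_width: 0.243
```

>>> {"method": "apply_moves", "body": {
  "rows": [
    [3.4,5.5,0,0,0,-0.69,0.2],
    [3.7,5.3,0,0,0,-0.69,0.2],
    [4.0,5.1,0,0,0,-0.69,0.2],
    [4.3,4.8,0,0,0,-0.69,0.2],
    [4.6,4.6,0,0,0,-0.69,0.2],
    [4.9,4.3,0,0,0,-0.69,0.2],
    [5.1,4.0,0,0,0,-0.69,0.2],
    [5.4,3.7,0,0,0,-0.69,0.2],
    [5.6,3.3,0,0,0,-0.69,0.2],
    [5.8,3.0,0,0,0,-0.69,0.2]
  ]
}}

```text
t: 10.05
eef_pos: [0.5186, 0.1404, 0.1313]
tcp_rot: [-1.691, -2.645, 0.002]
contact_force: [-6.4, 5.3, 0.8]
grip_width: 0.24
```

>>> {"method": "apply_moves", "body": {
  "rows": [
    [0,0,0,0,0,0,0.2],
    [0,0,0,0,0,0,0.2],
    [0,0,0,0,0,0,0.2],
    [0,0,0,0,0,0,0.6],
    [0,0,0,0,0,0,0.6],
    [0,0,0,0,0,0,0.6],
    [0,0,30,0,0,0,0.6],
    [0,0,30,0,0,0,0.6],
    [0,0,40,0,0,0,0.6],
    [0,0,40,0,0,0,0.6]
  ]
}}

```text
t: 11.3
eef_pos: [0.5197, 0.14, 0.2732]
tcp_rot: [1.689, 2.649, -0.0]
contact_force: [1.4, -0.2, -0.2]
grip_width: 0.601
```

```bash
python3 - <<'E'
from h import *
s=env.get_state(); print(s["t"],s["qpos"],s["eef_pos"],s["contact_force"],s["grip_width"])
M=env.camera_model("wrist");im=env.capture("wrist");cv2.imwrite("pics/w3.png",im)
for n,z in (("handle",.13),("cover_mid",.096)): print(n,[(d["pixel"],pix2plane("wrist",d["pixel"],z,M),d["confidence"]) for d in env.place_of("wrist",n)[:3]])
for c in ("top","side"):
    im=env.capture(c);cv2.imwrite(f"pics/{c}3.png",cv2.resize(im[120:300,220:440],None,fx=3.2,fy=3.2,interpolation=2))
    for n,z in (("handle",.13),("cover_mid",.096)): print(c,n,[(d["pixel"],pix2plane(c,d["pixel"],z),d["confidence"]) for d in env.place_of(c,n)[:3]])
E
```

```text
11.3 [ 2.19930514e-01  5.05705368e-02  2.02092357e+00 -7.66085908e-05
  1.07016372e+00 -2.15496780e-01] [0.51968973 0.14003138 0.27322097] [ 1.4481433  -0.21626712 -0.18490322] 0.6009489996686376
handle [([317.8, 184.1], array([0.5178063 , 0.14430789, 0.13      ]), 0.78), ([394.9, 243.8], array([0.62013056, 0.12002889, 0.13      ]), 0.27)]
cover_mid [([94.5, 302.1], array([ 0.33184804, -0.1151792 ,  0.096     ]), 0.73), ([476.7, 165.2], array([0.67231601, 0.23217889, 0.096     ]), 0.34)]
top handle [([253.0, 198.2], array([0.51558124, 0.14086774, 0.13      ]), 0.93)]
top cover_mid [([297.0, 214.6], array([0.47386062, 0.02972706, 0.096     ]), 0.64), ([370.9, 276.7], array([ 0.30873332, -0.16007373,  0.096     ]), 0.59), ([382.8, 165.4], array([ 0.60207601, -0.20239692,  0.096     ]), 0.49)]
side handle [([289.4, 217.1], array([0.52584755, 0.14947646, 0.13      ]), 0.55)]
side cover_mid [([330.4, 210.8], array([0.48580202, 0.02269332, 0.096     ]), 0.91), ([414.4, 219.5], array([ 0.2814216 , -0.09107362,  0.096     ]), 0.86), ([342.9, 183.3], array([ 0.54235505, -0.1170966 ,  0.096     ]), 0.68)]
```

View pics/w3.png

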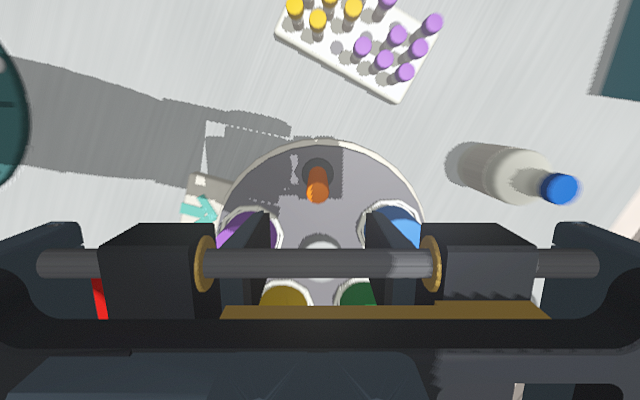

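View pics/top3.png

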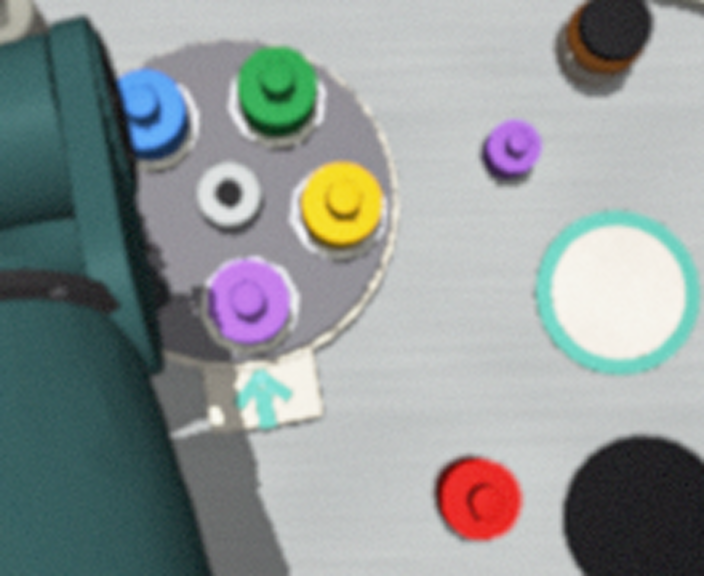

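View pics/side3.png

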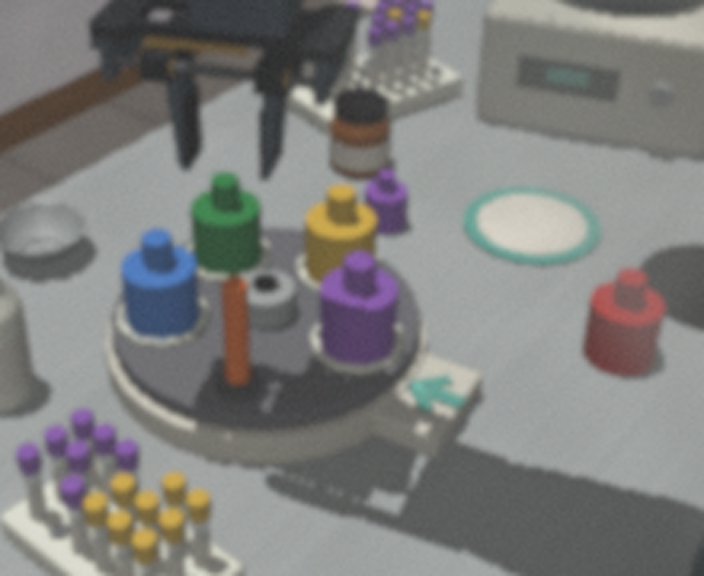

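```bash
python3 - <<'E'
from h import *
im=cv2.imread("pics/top3.png");hsv=cv2.cvtColor(im,cv2.COLOR_BGR2HSV)
m=cv2.inRange(hsv,np.array((130,80,90)),np.array((150,255,255)));m[:, :180]=0;m[:,320:]=0;m[:240]=0
ys,xs=np.nonzero(m);print(xs.min(),xs.max(),ys.min(),ys.max(),xs.mean(),ys.mean())
g=lambda x,y:((x+.5)/3.2+219.5,(y+.5)/3.2+119.5)
hub=np.array([.566,.0432])
for nm,p,z in(("knob",g(248,300),.142),("roof",g(xs.mean(),ys.mean()),.112),("arrow",(301.87,243.66),.05)):
    P=pix2plane("top",p,z);d=P[:2]-hub;print(nm,P,np.arctan2(d[1],d[0]),np.hypot(*d))
E
```

```text
209 288 260 343 248.357951275657 302.216573949741
knob [0.47383957 0.02832803 0.142     ] -2.981601495102136 0.09335267028210713
roof [0.47409979 0.02867736 0.112     ] -2.984862533245975 0.09304060907316433
arrow [0.3969107  0.01851771 0.05      ] -2.996644454303534 0.17088126942387066
```

The cover now stands within about 1.5 mm of the port line (top view, knob at about 297,214). I move over its knob and check before closing.

>>> {"method": "apply_moves", "body": {
  "rows": [
    [-9,-22,0,0,0,0,0.6],
    [-9,-22,0,0,0,0,0.6],
    [-9,-22,0,0,0,0,0.6],
    [-9,-22,0,0,0,0,0.6],
    [-10,-23,0,0,0,0,0.6],
    [0,0,-30,0,0,0,0.6],
    [0,0,-30,0,0,0,0.6],
    [0,0,-30,0,0,0,0.6],
    [0,0,-28,0,0,0,0.6],
    [0,0,0,0,0,0,0.6]
  ]
}}

```text
t: 13.0
eef_pos: [0.472, 0.0284, 0.1523]
tcp_rot: [-1.688, -2.646, 0.004]
contact_force: [-0.4, -0.1, 0.2]
grip_width: 0.604
```

```bash
python3 - <<'E'
from h import *
s=env.get_state(); print(s["t"],s["eef_pos"],s["contact_force"])
M=env.camera_model("wrist");im=env.capture("wrist");cv2.imwrite("pics/w4.png",im)
print(proj("wrist",[.4735,.029,.142],M))
im=env.capture("side");cv2.imwrite("pics/s4.png",cv2.resize(im[120:280,220:460],None,fx=3,fy=3))
E
```

```text
13.0 [0.47196594 0.02841881 0.15232083] [-0.3578547  -0.07029416  0.17325541]
[320.80006973 235.42878491]
```

View pics/w4.png

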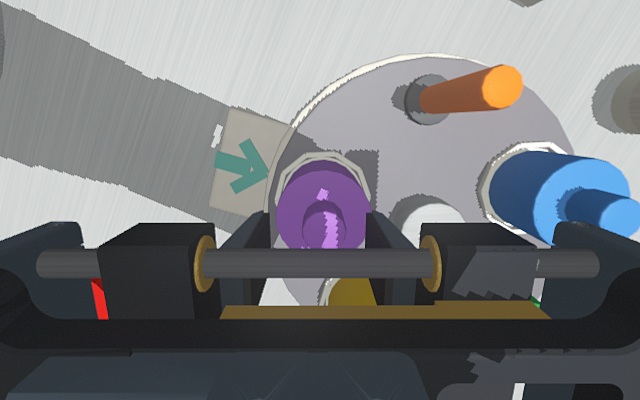

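View pics/s4.png

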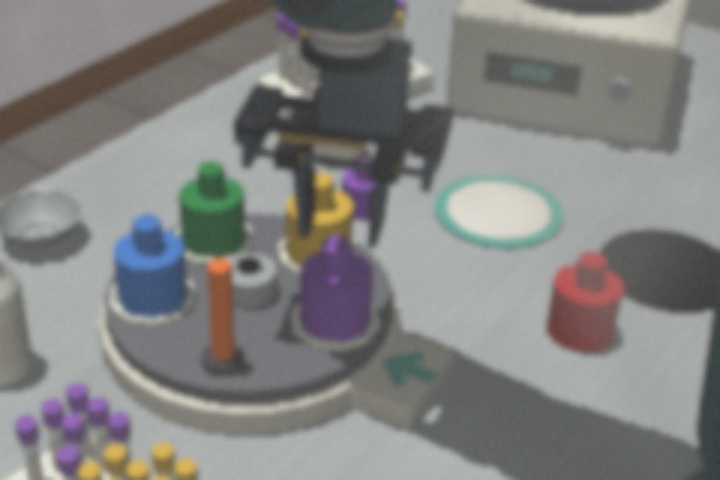

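The knob shows at (324,228), between the fingertips at x≈267 and 370, roughly 1–2 mm off centre. I correct that and go down.

>>> {"method": "apply_moves", "body": {
  "rows": [
    [2,1,-10,0,0,0,0.6],
    [0,0,-10,0,0,0,0.6],
    [0,0,-10,0,0,0,0.6],
    [0,0,-5,0,0,0,0.6],
    [0,0,0,0,0,0,0.6],
    [0,0,0,0,0,0,0.2],
    [0,0,0,0,0,0,0.2],
    [0,0,0,0,0,0,0.2],
    [0,0,0,0,0,0,0.2],
    [0,0,0,0,0,0,0.2]
  ],
  "force": 20
}}

```text
t: 14.35
eef_pos: [0.4759, 0.0301, 0.1191]
tcp_rot: [1.689, 2.649, 0.0]
contact_force: [-1.9, -0.9, 2.0]
grip_width: 0.301
```

>>> {"method": "apply_moves", "body": {
  "rows": [
    [0,0,0,0,0,0,0.2],
    [0,0,0,0,0,0,0.2],
    [0,0,0,0,0,0,0.2],
    [0,0,0,0,0,0,0.2],
    [0,0,3,0,0,0,0.2],
    [0,0,3,0,0,0,0.2],
    [0,0,3,0,0,0,0.2],
    [0,0,3,0,0,0,0.2],
    [0,0,4,0,0,0,0.2],
    [0,0,4,0,0,0,0.2]
  ]
}}

```text
t: 15.6
eef_pos: [0.4759, 0.0301, 0.1392]
tcp_rot: [1.689, 2.649, -0.0]
contact_force: [0.1, -0.7, -1.0]
grip_width: 0.304
```

```bash
python3 - <<'E'
from h import *
s=env.get_state(); print(s["t"],s["eef_pos"],s["contact_force"],s["grip_width"]*91)
im=env.capture("side");cv2.imwrite("pics/s5.png",cv2.resize(im[120:280,220:460],None,fx=3,fy=3))
E
```

```text
15.6 [0.47586681 0.03013823 0.13922333] [ 0.07577711 -0.65172906 -1.01666636] 27.699524800620978
```

View pics/s5.png

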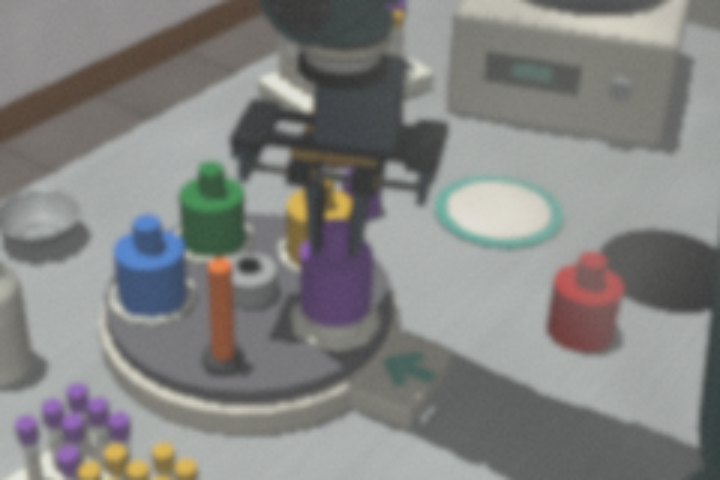

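The side view shows the cover rising straight in the grip, its rim clear of the seat. I continue lifting slowly.

>>> {"method": "apply_moves", "body": {
  "rows": [
    [0,0,6,0,0,0,0.2],
    [0,0,6,0,0,0,0.2],
    [0,0,6,0,0,0,0.2],
    [0,0,6,0,0,0,0.2],
    [0,0,6,0,0,0,0.2],
    [0,0,8,0,0,0,0.2],
    [0,0,10,0,0,0,0.2],
    [0,0,12,0,0,0,0.2],
    [0,0,15,0,0,0,0.2],
    [0,0,15,0,0,0,0.2]
  ]
}}

```text
t: 16.9
eef_pos: [0.476, 0.0301, 0.2302]
tcp_rot: [1.689, 2.649, 0.0]
contact_force: [1.0, -1.0, -0.9]
grip_width: 0.303
```

>>> {"method": "apply_moves", "body": {
  "rows": [
    [0,0,15,0,0,0,0.2],
    [0,0,10,0,0,0,0.2],
    [0,0,0,0,0,0,0.2],
    [0,-10,0,0,0,0,0.2],
    [0,-20,0,0,0,0,0.2],
    [0,-25,0,0,0,0,0.2],
    [0,-25,0,0,0,0,0.2],
    [0,-25,0,0,0,0,0.2],
    [0,-20,0,0,0,0,0.2],
    [0,-10,0,0,0,0,0.2]
  ]
}}

```text
t: 18.15
eef_pos: [0.4754, -0.106, 0.2533]
tcp_rot: [-1.69, -2.647, 0.001]
contact_force: [0.3, 0.1, -2.3]
grip_width: 0.303
```

```bash
python3 - <<'E'
from h import *
s=env.get_state(); print(s["t"],s["eef_pos"],s["contact_force"],s["grip_width"]*91)
im=env.capture("side");cv2.imwrite("pics/s6.png",cv2.resize(im[100:280,220:460],None,fx=3,fy=3))
E
```

```text
18.15 [ 0.47540976 -0.10599999  0.25334231] [ 0.34178129  0.11751675 -2.33600377] 27.575308029715956
```

View pics/s6.png

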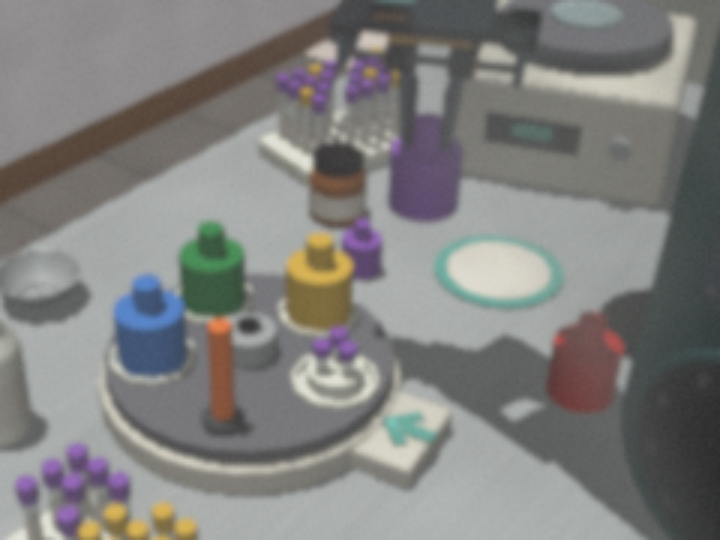

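The tube cluster is left standing on its seat (335,360 in the crop) and the cover hangs upright. I carry it over the mat.

>>> {"method": "apply_moves", "body": {
  "rows": [
    [1,-20,0,0,0,0,0.2],
    [1,-25,0,0,0,0,0.2],
    [1,-30,0,0,0,0,0.2],
    [1,-30,0,0,0,0,0.2],
    [1,-30,0,0,0,0,0.2],
    [2,-30,0,0,0,0,0.2],
    [2,-20,0,0,0,0,0.2],
    [2,-14,0,0,0,0,0.2],
    [0,0,0,0,0,0,0.2],
    [0,0,-10,0,0,0,0.2]
  ]
}}

```text
t: 19.45
eef_pos: [0.4871, -0.3034, 0.2441]
tcp_rot: [1.688, 2.648, 0.0]
contact_force: [-0.4, -0.3, -0.7]
grip_width: 0.298
```

>>> {"method": "apply_moves", "body": {
  "rows": [
    [0,0,-20,0,0,0,0.2],
    [0,0,-20,0,0,0,0.2],
    [0,0,-20,0,0,0,0.2],
    [0,0,-20,0,0,0,0.2],
    [0,0,-20,0,0,0,0.2],
    [0,0,-20,0,0,0,0.2],
    [0,0,-15,0,0,0,0.2],
    [0,0,-10,0,0,0,0.2],
    [0,0,-7,0,0,0,0.2],
    [0,0,0,0,0,0,0.2]
  ]
}}

```text
t: 20.7
eef_pos: [0.4868, -0.3038, 0.0917]
tcp_rot: [-1.689, -2.649, -0.0]
contact_force: [-0.0, -0.6, -1.2]
grip_width: 0.298
```

```bash
python3 - <<'E'
from h import *
s=env.get_state(); print(s["t"],s["eef_pos"],s["contact_force"],s["grip_width"]*91)
im=env.capture("side");cv2.imwrite("pics/s7.png",cv2.resize(im[100:280,260:460],None,fx=3,fy=3))
im=env.capture("top");cv2.imwrite("pics/t7.png",cv2.resize(im[140:300,260:480],None,fx=3,fy=3))
E
```

```text
20.7 [ 0.48680555 -0.30383879  0.09171162] [-0.02287613 -0.56545478 -1.22846263] 27.141403921180437
```

View pics/s7.png

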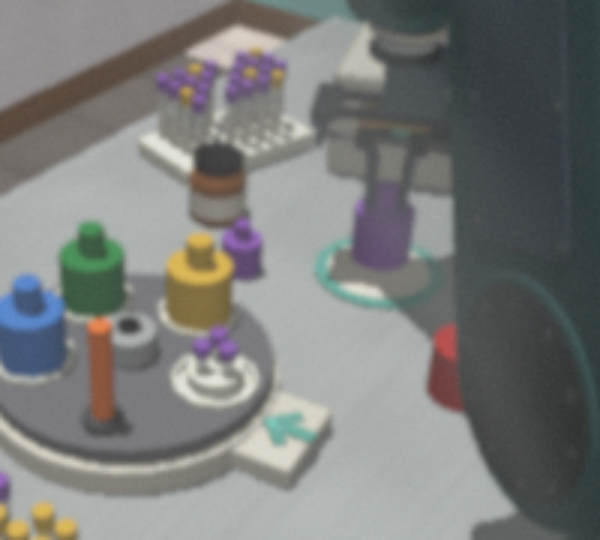

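View pics/t7.png

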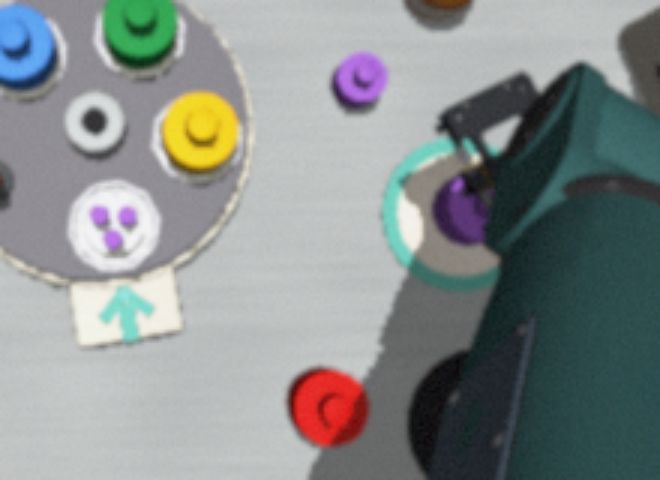

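Both views show the cover over the mat's middle, still about 19 mm above it. I lower it slowly.

>>> {"method": "apply_moves", "body": {
  "rows": [
    [0,0,-4,0,0,0,0.2],
    [0,0,-4,0,0,0,0.2],
    [0,0,-3,0,0,0,0.2],
    [0,0,-2,0,0,0,0.2],
    [0,0,-2,0,0,0,0.2],
    [0,0,-1,0,0,0,0.2],
    [0,0,-1,0,0,0,0.2],
    [0,0,-1,0,0,0,0.2],
    [0,0,0,0,0,0,0.2],
    [0,0,0,0,0,0,0.2]
  ]
}}

```text
t: 22.05
eef_pos: [0.4869, -0.3039, 0.074]
tcp_rot: [1.689, 2.649, -0.0]
contact_force: [-0.5, 1.0, -1.7]
grip_width: 0.298
```

>>> {"method": "apply_moves", "body": {
  "rows": [
    [0,0,-0.5,0,0,0,0.2],
    [0,0,-0.5,0,0,0,0.2],
    [0,0,-0.5,0,0,0,0.2],
    [0,0,-0.5,0,0,0,0.2],
    [0,0,0,0,0,0,0.2],
    [0,0,0,0,0,0,0.2],
    [0,0,0,0,0,0,0.2],
    [0,0,0,0,0,0,0.2],
    [0,0,0,0,0,0,0.2],
    [0,0,0,0,0,0,0.2]
  ]
}}

```text
t: 23.3
eef_pos: [0.487, -0.3042, 0.0729]
tcp_rot: [1.689, 2.649, -0.0]
contact_force: [-6.5, 0.8, 16.7]
grip_width: 0.298
```

The force rises to 17 N: it stands. I release it and go up.

>>> {"method": "apply_moves", "body": {
  "rows": [
    [0,0,0.5,0,0,0,0.2],
    [0,0,0,0,0,0,0.6],
    [0,0,0,0,0,0,0.6],
    [0,0,0,0,0,0,0.6],
    [0,0,0,0,0,0,0.6],
    [0,0,0,0,0,0,0.6],
    [0,0,10,0,0,0,0.6],
    [0,0,20,0,0,0,0.6],
    [0,0,40,0,0,0,0.6],
    [0,0,60,0,0,0,0.6]
  ]
}}

```text
t: 24.55
eef_pos: [0.4862, -0.3034, 0.2041]
tcp_rot: [-1.688, -2.648, -0.0]
contact_force: [0.6, 0.1, 0.5]
grip_width: 0.601
```

>>> {"method": "apply_moves", "body": {
  "rows": [
    [0,-20,20,0,0,0,0.6],
    [0,-40,0,0,0,0,0.6],
    [0,-40,0,0,0,0,0.6],
    [0,-40,0,0,0,0,0.6],
    [0,-40,0,0,0,0,0.6],
    [0,-20,0,0,0,0,0.6],
    [0,0,0,0,0,0,0.6],
    [0,0,0,0,0,0,0.6],
    [0,0,0,0,0,0,0.6],
    [0,0,0,0,0,0,0.6]
  ]
}}

```text
t: 25.8
eef_pos: [0.487, -0.5032, 0.2226]
tcp_rot: [1.688, 2.649, 0.0]
contact_force: [0.3, 0.6, -0.6]
grip_width: 0.601
```

```bash
python3 - <<'E'
from h import *
s=env.get_state(); print(s["t"],s["eef_pos"],s["contact_force"],s["grip_width"])
im=env.capture("side");cv2.imwrite("pics/s8.png",cv2.resize(im[100:280,260:460],None,fx=3,fy=3))
im=env.capture("top");cv2.imwrite("pics/t8.png",cv2.resize(im[140:300,260:480],None,fx=3,fy=3))
for n,z in (("cover_mid",.05),("tubes_mid",.075)):
  for c in("top","side"): print(c,n,[(d["pixel"],pix2plane(c,d["pixel"],z).round(4),d["confidence"]) for d in env.place_of(c,n)[:3]])
E
```

```text
25.8 [ 0.48703279 -0.50320172  0.22261556] [ 0.33973314  0.59275959 -0.64453991] 0.6010393031934685
top cover_mid [([370.2, 276.1], array([ 0.3058, -0.166 ,  0.05  ]), 0.93), ([420.2, 208.7], array([ 0.4873, -0.3117,  0.05  ]), 0.88), ([381.3, 168.6], array([ 0.602 , -0.2076,  0.05  ]), 0.82)]
side cover_mid [([385.5, 178.3], array([ 0.4879, -0.2947,  0.05  ]), 0.79), ([340.7, 182.2], array([ 0.5924, -0.1777,  0.05  ]), 0.63), ([414.4, 219.5], array([ 0.3037, -0.149 ,  0.05  ]), 0.57)]
top tubes_mid [([297.0, 214.4], array([0.4758, 0.0302, 0.075 ]), 0.81)]
side tubes_mid [([331.6, 218.8], array([0.4768, 0.0281, 0.075 ]), 0.64)]
```

View pics/s8.png

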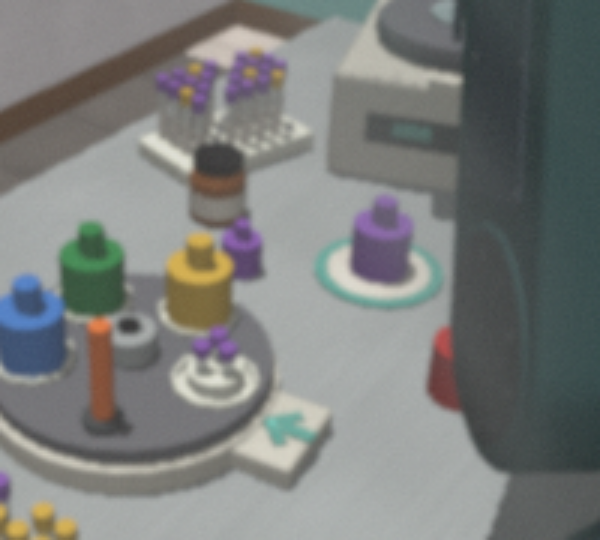

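View pics/t8.png

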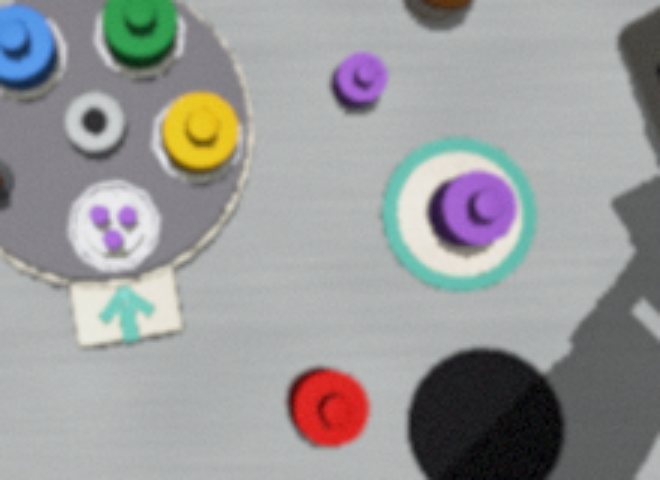

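The cover stands upright on the mat, at about (487,−303) mm against the mat centre at (485,−304). The tubes stand at the port at (476,30) mm, against an expected (472,30).

```bash
python3 -c "
from workcell import env
print(env.hand_in())"
```

```text
the job is handed in; nothing more can be done
None
```

The job is done and handed in at about 26 s of the 58 s allowed; hand-in gives no verdict. I gripped the orange handle lightly near its top and swung it about 1.2 rad clockwise, the shorter way. I then lifted the purple cover straight up by its knob and set it down on the teal mat.

- **Cover at the port:** before the lift it stood within about 1.5 mm of the arrow line in the top picture.
- **Tube cluster:** the last pictures show it upright, about 4 mm from my estimate of the port (limit 15 mm).
- **Cover on the mat:** it stands upright and released. The top and side detectors put it about 8 and 10 mm from the mat centre. They differ by about 17 mm from each other in y, but the release pose and both pictures put it close to the middle (limit 40 mm).
- **Setting down:** the wrist force reached 17 N as the cover seated at very low speed. I stopped there and released.
- **Everything else:** the other pots and look-alikes showed no movement in the pictures. I did not measure the rack, bottle and jar separately. The arm was clear of everything at the end.

The detectors could not find the hub at all, and their one guess for the port was wrong. I worked out both from the pictures, so the port and hub figures rest on my own measurement.

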